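Put the drill press kit back on its shadow tiles

TASK

Put the drill press kit away on the white tiles: set each of the four parts - the chuck with the red band, the blue-handled T key, the green step block and the yellow nut - flat and upright inside the painted shape of its own form and colour, the key pointing the same way as the painted T. Leave the amber jar and the orange oil can standing where they are.

Things in the scene. Friction and masses are not known exactly. Their poses are not given: they have to be found in the camera images.
- chuck: Drill chuck standing upright, nose up: steel cylinder 46 mm in diameter and 36 mm high with a red band, then a dark cone tapering to a 22 mm nose at 58 mm. Loose, about 0.45 kg. Origin at the centre of its underside, z up along its axis.
- key: T-shaped chuck key lying flat: steel shaft 16 mm in diameter along its x axis, blue cross bar 14 mm in diameter and 64 mm long along its y axis; 87 mm long overall. Origin on the shaft's line, at the underside: the cross bar's centre line is at x = -22.5 mm, the bare shaft runs from x = -3 mm to the tip at x = +57.5 mm (thinner, 11 mm, for the last 12 mm); shaft centre 8 mm above the origin. Loose, about 0.16 kg, centre of mass near x = +6 mm. z up.
- stepblock: Green steel step block (clamping stairs): 60 mm long (its x), 32 mm wide (its y), four steps rising towards +x, each 15 mm long, 12, 22, 32 and 42 mm high. Loose, about 0.28 kg. Origin at the centre of its 60 x 32 mm underside, z up; centre of mass near x = +8 mm.
- nut: Large yellow hexagon nut lying flat: 50 mm across flats, 26 mm high, 26 mm hole. Loose, about 0.22 kg. Origin at the centre of its underside, z up; one pair of flats faces its +x and -x, the others at 60 degree turns from it.
- tile_circle: Fixed white square tile, 110 x 110 mm, 4 mm thick (its top is 4 mm above its origin), lying flat on the bench; painted in its middle is a red disc, 66 mm in diameter. Origin at the centre of its underside, z up; the disc is centred on the origin.
- tile_T: Fixed white square tile, 110 x 110 mm, 4 mm thick (its top is 4 mm above its origin), lying flat on the bench; painted in its middle is a blue T, the chuck key's outline 10 mm larger all round. Origin at the centre of its underside, z up; the T's shaft points to +x, its cross bar's centre line is at x = -36.5 mm; a key lying exactly in it has its own axes parallel to the tile's and its origin at x = -14 mm, y = 0 of the tile.
- tile_rect: Fixed white square tile, 110 x 110 mm, 4 mm thick (its top is 4 mm above its origin), lying flat on the bench; painted in its middle is a green rectangle, 82 mm (its x) by 54 mm (its y). Origin at the centre of its underside, z up; the rectangle is centred on the origin; the step block may lie in it either way round.
- tile_hex: Fixed white square tile, 110 x 110 mm, 4 mm thick (its top is 4 mm above its origin), lying flat on the bench; painted in its middle is a yellow hexagon, 72 mm across flats. Origin at the centre of its underside, z up; the hexagon is centred on the origin, one pair of its flats facing +x and -x.
- screw_jar: Amber glass jar with a black lid, 44 mm in diameter, 65 mm high, loose, standing among the things; to be left where it stands. Origin at the centre of its underside, z up.
- oil_can: Small orange oil can with a pointed steel spout, 44 mm in diameter, 75 mm high, loose, standing among the things; to be left where it stands. Origin at the centre of its underside, z up.
Things that resemble listed ones, but are neither listed nor needed, are in the scene too. Leave any pink or purple look-alike of the chuck alone. Leave any pink look-alike of the stepblock alone.

How it is judged:
By the outcome, as a careful person would: the job done as asked, in the order asked, and still so for the second after the job is handed in, with the robot touching nothing.
It also fails if it takes over 102 s, if anything falls off the work surface, if the arm or the gripper's body presses on something with over 40 N, if the wrist force passes 120 N, or if a joint passes its speed limit or range.

ROBOT

A 6-joint arm with a two-finger parallel gripper is mounted at the origin on the work surface. World frame = base frame: x ahead of the robot, y to its left, z up, the work surface at z = 0. Lengths are in m, angles in degrees, forces in N, time in s.
With the tool pointing down it reaches from about 0.325 to 0.875 m from the base axis. Payload 4.4 kg.
Tool frame: the origin (TCP) lies at the very end of the fingers, on their centre line; the grasp point (between the pads) lies 19 mm behind it; z points along the fingers, y is the line along which they close (so a half turn about z gives the same grasp; the last joint's range is limited). The gripper opens to 85 mm and grips with 20 to 120 N. Pads are 22 mm wide; open, the fingers measure 114 mm over their backs; the gripper's body (76 mm by 85 mm) begins 54 mm behind the grasp point. The pads swing forward as they close: fully open they stand 13 mm farther back than shut.
Start: joints at [58.069, 11.837, 88.321, -0, 79.842, -8.623], TCP at [0.228, 0.528, 0.231] pointing down, gripper open.
Joint ranges: [-156.59, 156.59], [-49.26, 127.26], [12.9, 141.05], [-63.56, 243.56], [4.71, 150.69], [-161.64, 161.64]. Speed limits (degrees/s): [159.86, 159.86, 180, 180, 180, 180].

INTERFACE

Orientations are given as a 3x3 rotation matrix whose columns are the frame's x, y, z axes.
In Python, from bench import ctrl, cams gives the robot as it stands.
- The arm moves only by the shell command python3 -m pendant 'ROWS' [FORCE]. ROWS is JSON, a list of rows, each an object with "claw": the finger opening in mm, from 0 to 85.4; "delta_pos": the shift along the world's x, y, z in mm, a list of three; "twist": the turn, a rotation vector about the world's x, y, z in degrees, a list of three. In form: [{"claw": claw, "delta_pos": [dx, dy, dz], "twist": [rx, ry, rz]}, ...]. A call has 1 to 8 rows; each row is the pose to reach, as a shift and turn from the pose commanded when the call began; what a row does not reach only later rows make up. A row lasts 1/12 s, in which the tool goes at most 41.7 mm and 7.16 degrees, less where a joint would pass 70% of its speed; a pose out of reach is approached as far as the arm can. A call with a gripper value outside its range is refused whole. The fingers move at their own pace and stop on an object; FORCE is the grip in N (left out, the last holds). Time passes only in rows, so rows that repeat a pose let the fingers close. It gives the time, the measured TCP pose, the force, the opening and the grip force at its end, in the units of the state.
- ctrl.sense(): the state, without advancing time (a new reading comes with each control period).
- cams.camera(name): name is "scene" or "top"; returns (picture, depth): 480x640x3 uint8, blue, green, red; 480x640 float32, m along the optical axis (not along the pixel's ray), 0 where there is no reading.
- cams.camera_params(name): a dict with "fx", "fy", "cx", "cy" (pixels), "rvec" (rotation vector, rad) and "tvec" (3), from world to camera coordinates, as OpenCV has them. Camera axes: x right, y down, z forward; pixel columns grow to the right and rows downward; lengths in m; the calibration is good to about 2 mm. A picture is of the moment at which its call begins. camera_params takes no time and is no camera call.
- ctrl.close_job(): hands the job in; it is judged then, once.
The state is a dict: "time_s": time; "joint_pos": joint angles; "qd": joint speeds; "tau": joint torques, N m; "ee_pos": TCP position; "tcp_rot": TCP orientation; "contact_force": force on the tool from outside, world axes, zero at the start; "ft_torque": the same for the moment, N m; "grip_width": finger opening in m; "gripper_force": force on a finger pad.
Only numpy, scipy, OpenCV 4.12 (cv2) and the standard library are available. Lean on these libraries where they do the work, as an engineer would, in place of code of your own. Each camera call takes 0.05 s, during which the arm holds its last target. There are 200 camera calls.

## Working session

There is one attempt and no reset: what is moved stays moved. The work goes in short steps, Python scripts to look and compute and a shell command to move; the robot and the scene stay as the last step left them, time stands still between calls to the robot, and variables do not carry over. Pictures are saved under pics/ and viewed, at most 14 in all, crops included, and the job is handed in when it is done.

```bash
mkdir -p pics; ls; cat > h.py <<'E'
import numpy as np, cv2
from bench import ctrl, cams
def P(n):
    p=cams.camera_params(n); R=cv2.Rodrigues(np.array(p["rvec"],float))[0]; return p,R,np.array(p["tvec"],float).ravel()
def ray(n,uv,z):
    p,R,t=P(n); uv=np.atleast_2d(np.array(uv,float))
    d=np.c_[(uv[:,0]-p["cx"])/p["fx"],(uv[:,1]-p["cy"])/p["fy"],np.ones(len(uv))]@R
    c=-R.T@t; s=(z-c[2])/d[:,2]; return c+d*s[:,None]
def cloud(n,depth):
    p,R,t=P(n); v,u=np.mgrid[:480,:640]
    X=np.stack([(u-p["cx"])/p["fx"]*depth,(v-p["cy"])/p["fy"]*depth,depth],-1)
    return (X-t)@R
E
python3 - <<'E'
from h import *
for n in("scene","top"):
    a,d=cams.camera(n); cv2.imwrite(f"pics/{n}0.png",a); np.save(f"pics/{n}0.npy",d)
    p,R,t=P(n); print(n,p["fx"],-R.T@t,R[2])
print(ctrl.sense())
E
```

```text
pics
scene 531.1507645550373 [ 0.90097794 -0.45873624  0.98237615] [-0.30309919  0.41230726 -0.85914702]
top 573.1129810635875 [ 0.449623   -0.01060454  1.14050046] [ 0.0969714   0.01579545 -0.99516182]
{'time_s': 0.1, 'joint_pos': array([ 5.80701300e+01,  1.18806668e+01,  8.83987231e+01, -6.63892129e-04,
        7.98439795e+01, -8.62251558e+00]), 'qd': array([-0.07140009, -0.03710555, -0.24741828,  0.1378047 ,  0.01133663,
       -0.00108967]), 'tau': array([-1.49624677e-03, -3.84094405e+01, -2.92547321e+01, -4.10635466e-04,
        4.98117079e-03,  1.14411887e-05]), 'ee_pos': array([0.22713414, 0.52746142, 0.23021156]), 'tcp_rot': array([[-9.18396239e-01,  3.95660300e-01, -1.12910723e-03],
       [ 3.95661788e-01,  9.18394462e-01, -1.83344589e-03],
       [ 3.11544081e-04, -2.13057439e-03, -9.99997682e-01]]), 'contact_force': array([-0.32019487,  0.70829193, -0.07825718]), 'ft_torque': array([-0.01360983, -0.01466519, -0.02746373]), 'gripper_force': 0.0, 'grip_width': 0.08585363462939279}
```

View pics/scene0.png

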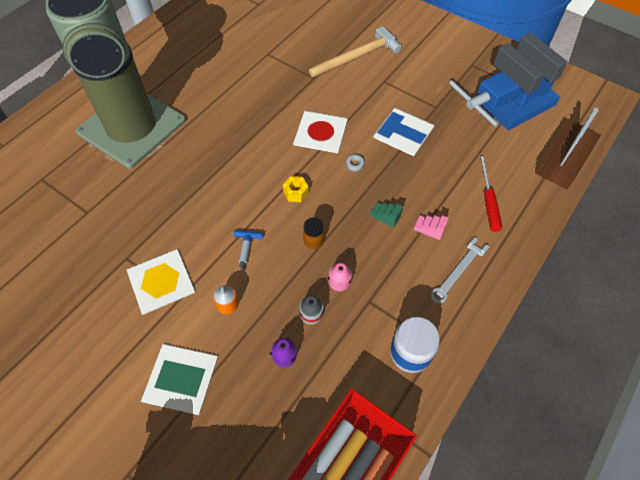

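View pics/top0.png

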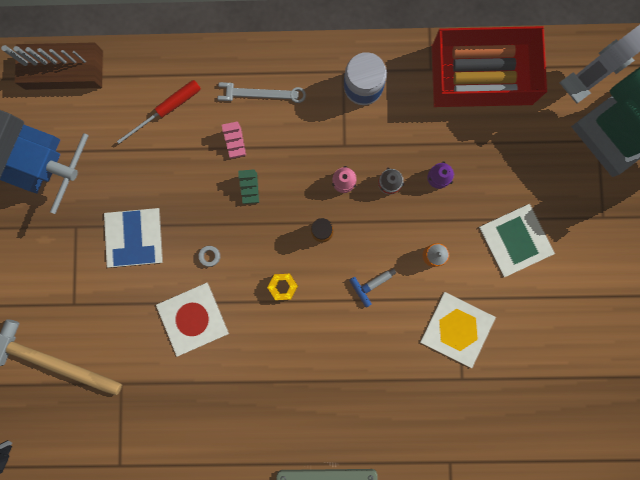

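Top view: candidates are chuck = grey with red band (391,180), versus pink (344,180) and purple (441,175). Step block = green (249,187), versus pink (233,140). Nut = yellow (283,287), versus grey ring (209,256). Key = (372,284). Tiles: T (133,237), disc (192,319), rectangle (517,240), hexagon (458,329). To leave: jar (321,229) and can (437,255).

```bash
cat > m.py <<'E'
from h import *
def big(m,box=None):
    c,_=cv2.findContours(m.astype(np.uint8),cv2.RETR_EXTERNAL,cv2.CHAIN_APPROX_NONE)
    return sorted(c,key=cv2.contourArea)[-1]
def sub(m,b):
    o=np.zeros_like(m); x0,y0,x1,y1=b; o[y0:y1,x0:x1]=m[y0:y1,x0:x1]; return o
def rect(pts): # world xy mm -> centre, size, angle of long side
    (c,s,a)=cv2.minAreaRect(pts.astype(np.float32)); return np.round(c,1),np.round(s,1),round(a,1)
E
python3 - <<'E'
from m import *
a=cv2.imread("pics/top0.png"); d=np.load("pics/top0.npy"); W=cloud("top",d)*1000
hsv=cv2.cvtColor(a,cv2.COLOR_BGR2HSV); H,S,V=[hsv[...,i].astype(int) for i in range(3)]
p,R,t=P("top"); 
print("table z",np.round(np.median(W[380:440,200:450,2]),1))
white=(S<60)&(V>130)
for n,b,pm in(("T",(95,200,170,275),(H>95)&(H<125)&(S>120)),("disc",(150,275,235,360),((H<8)|(H>172))&(S>150)),("rect",(472,198,560,282),(H>60)&(H<95)&(S>90)),("hex",(412,285,502,372),(H>18)&(H<32)&(S>170))):
    # convex hull of white in box
    q=ray("top",big(sub(white|pm,b))[:,0],.004)[:,:2]*1000
    m=sub(pm,b); vu=np.argwhere(m); pq=ray("top",vu[:,::-1],.004)[:,:2]*1000
    c=ray("top",big(m)[:,0],.004)[:,:2]*1000
    print(n,"tile",*rect(q),"paint",pq.mean(0).round(1),*rect(c))
for n,b,pm,zt in(("nut",(262,268,305,305),(H>18)&(H<35)&(S>150)&(V>60),26),("step",(230,160,270,215),(H>60)&(H<95)&(S>60),42),("keybar",(340,262,410,312),(H>95)&(H<125)&(S>110),14),("key",(340,262,410,312),W[...,2]>6,12),
  ("chuck",(370,160,412,205),W[...,2]>12,36),("jar",(300,212,340,248),W[...,2]>30,65),("can",(415,235,455,275),W[...,2]>20,75),("pink",(325,160,365,200),W[...,2]>12,36),("purple",(420,155,462,195),W[...,2]>12,36)):
    m=sub(pm,b); pt=W[m]; c=ray("top",big(m)[:,0],zt/1000)[:,:2]*1000
    print(n,m.sum(),"zmax",np.percentile(pt[:,2],[5,50,98]).round(1),"pts mean",pt.mean(0).round(1),"rect@z",*rect(c),"cloudrect",*rect(pt[:,:2]))
# step heights along block
m=sub((H>60)&(H<95)&(S>60),(230,160,270,215)); pt=W[m]
for lo,hi in((8,16),(18,26),(28,36),(38,46)):
    k=(pt[:,2]>lo)&(pt[:,2]<hi); print(lo,k.sum(),pt[k].mean(0).round(1) if k.any() else '',rect(pt[k][:,:2]) if k.any() else '')
crop=np.hstack([cv2.resize(a[y-30:y+30,x-40:x+40],(400,300),interpolation=cv2.INTER_CUBIC) for x,y in((391,180),(249,187))])
cr2=np.hstack([cv2.resize(a[y-30:y+30,x-40:x+40],(400,300),interpolation=cv2.INTER_CUBIC) for x,y in((283,287),(375,285))])
cv2.imwrite("pics/crop1.png",np.vstack([crop,cr2]))
E
```

```text
table z 0.2
T tile [551.7 380.2] [110.5 112.5] 4.2 paint [540.3 379.8] [551.4 381.2] [106.   80.7] 5.1
disc tile [388.4 260.3] [111.  111.4] 22.8 paint [387.7 260.7] [387.8 261.2] [62.6 61.3] 0.1
rect tile [ 533.  -383.3] [110.5 111.6] 23.7 paint [ 532.7 -384. ] [ 532.8 -383.9] [80.  50.1] 23.8
hex tile [ 359.9 -260.6] [111.1 110.1] 62.6 paint [ 359.9 -260.9] [ 359.6 -260.9] [70. 79.] 87.9
nut 511 zmax [ 0.1 25.9 30.7] pts mean [448.7  80.4  27.1] rect@z [448.6  80.2] [50.4 58.4] 3.1 cloudrect [450.8  51. ] [ 51.5 122.5] 4.7
step 469 zmax [ 9.3 25.7 45.6] pts mean [646.7 143.5  26.9] rect@z [643.6 142. ] [65.5 33.8] 5.3 cloudrect [646.2 145. ] [59.4 31.7] 2.7
keybar 201 zmax [ 8.1 13.7 18.4] pts mean [437.5 -74.2  19.2] rect@z [439.8 -77.7] [61.5 22.5] 29.9 cloudrect [444.4 -58.1] [87.8 37.5] 60.5
key 539 zmax [   7.9   13.9 1140.5] pts mean [448.1 -88.3  44.9] rect@z [459.8 -90.1] [62.8 92.1] 50.1 cloudrect [444.9 -88.5] [ 70.2 139.5] 23.2
chuck 494 zmax [24.7 46.4 61.9] pts mean [ 646.7 -131.5   54.4] rect@z [ 650.7 -133.3] [45.5 48.8] 44.0 cloudrect [566.6 -70.5] [ 46.8 258.6] 52.
[... 187 characters left out ...]
6 -211.9   64.2] rect@z [ 502.8 -209.8] [41.2 45. ] 24.7 cloudrect [ 481.9 -123.7] [ 42.4 235. ] 13.8
pink 488 zmax [24.7 47.7 62.2] pts mean [649.9 -42.2  61.6] rect@z [656.4 -42.9] [44.9 49.5] 88.9 cloudrect [565.7 -38.9] [ 45.5 234.6] 87.3
purple 513 zmax [22.1 46.6 62.8] pts mean [ 654.7 -226.2   62.1] rect@z [ 659.8 -232.2] [46.3 52. ] 25.6 cloudrect [ 571.2 -123.5] [ 48.  328.4] 38.8
8 103 [626.  141.9  12.1] (array([645.7, 145.4]), array([58.5, 31.6]), 3.6)
18 110 [639.3 143.5  22. ] (array([642.7, 139.9]), array([25.4, 52.2]), 45.1)
28 111 [653.2 144.   32.4] (array([656.8, 145.3]), array([33.8, 30. ]), 1.2)
38 109 [668.6 145.6  42. ] (array([668.6, 146. ]), array([14.6, 30.4]), 3.0)
```

View pics/crop1.png

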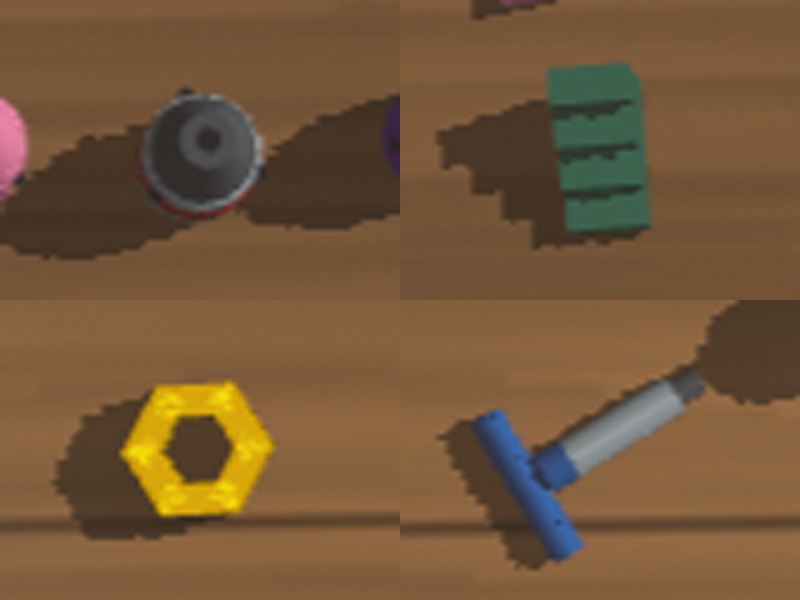

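Crop confirms the chuck (grey, red band, nose at about (392,178)), green block rising towards +x, nut with flats facing ±x, and key shaft pointing up-right. Refining the key, and cross-checking against the scene camera.

```bash
python3 - <<'E'
from m import *
W={n:cloud(n,np.load(f"pics/{n}0.npy"))*1000 for n in("top","scene")}
I={n:cv2.imread(f"pics/{n}0.png") for n in W}
for n in W:
    w=W[n]
    def box(x,y,r,z0,z1): return w[(abs(w[...,0]-x)<r)&(abs(w[...,1]-y)<r)&(w[...,2]>z0)&(w[...,2]<z1)]
    k=box(450,-95,55,6,22); print(n,"key",len(k),*rect(k[:,:2]))
    hsv=cv2.cvtColor(I[n],cv2.COLOR_BGR2HSV).astype(int)
    sel=(abs(w[...,0]-450)<55)&(abs(w[...,1]+95)<55)&(w[...,2]>7)&(w[...,2]<20)
    bl=w[sel&(hsv[...,0]>95)&(hsv[...,0]<125)&(hsv[...,1]>120)]; gr=w[sel&(hsv[...,1]<60)]
    print(" bar",*rect(bl[:,:2]),"shaft mean",gr.mean(0).round(1),"dir",np.degrees(np.arctan2(*cv2.fitLine(gr[:,:2].astype(np.float32),cv2.DIST_HUBER,0,.01,.01).ravel()[[1,0]])).round(1),cv2.fitLine(gr[:,:2].astype(np.float32),cv2.DIST_HUBER,0,.01,.01).ravel()[2:])
    for nm,x,y,z0,z1 in(("nose",648,-133,54,62),("chuckbody",648,-133,8,34),("nut",449,80,23,29),("step",647,144,8,46)):
        b=box(x,y,45,z0,z1); print(" ",nm,len(b),*rect(b[:,:2]),b.mean(0).round(1))
E
```

```text
top key 522 [ 449.2 -100.4] [67.6 93.7] 27.8
 bar [440.  -77.9] [61.6 21.9] 30.2 shaft mean [ 458.1 -107.8   14.1] dir -59.0 [ 460.0919  -111.22852]
  nose 138 [ 651.3 -134.8] [26.1 26.6] 20.4 [ 651.3 -134.2   57.7]
  chuckbody 81 [ 642.8 -148.2] [78.  45.5] 60.0 [ 640.7 -128.7   25.3]
  nut 366 [448.6  81.2] [49.7 54.3] 62.5 [448.3  80.7  26.2]
  step 559 [646.5 145.4] [60.3 32.7] 3.2 [647.1 144.8  27. ]
scene key 399 [ 445.1 -108.2] [ 64.4 106.6] 16.9
 bar [436.6 -76.6] [62.7 24.9] 28.6 shaft mean [ 459.5 -114.1   13.2] dir -60.3 [ 460.2455   -114.841805]
  nose 124 [ 650.1 -137.3] [22.8 24.4] 22.9 [ 650.1 -137.3   57.1]
  chuckbody 139 [ 650.3 -140.1] [42.7 46.4] 82.6 [ 659.4 -149.3   23.4]
  nut 252 [445.9  78.5] [51.6 55.4] 4.7 [446.9  79.5  25.6]
  step 464 [644.1 142.9] [60.8 36.3] 3.8 [649.5 140.3  25.4]
```

```bash
python3 -m pendant '[{"claw":85,"delta_pos":[25,-38,-5],"twist":[0,0,-6]},{"claw":85,"delta_pos":[50,-76,-10],"twist":[0,0,-12]},{"claw":85,"delta_pos":[70,-110,-15],"twist":[0,0,-18]},{"claw":85,"delta_pos":[90,-144,-20],"twist":[0,0,-24]},{"claw":85,"delta_pos":[110,-178,-25],"twist":[0,0,-30]},{"claw":85,"delta_pos":[130,-210,-30],"twist":[0,0,-36]},{"claw":85,"delta_pos":[150,-240,-30],"twist":[0,0,-40]},{"claw":85,"delta_pos":[170,-265,-30],"twist":[0,0,-46.7]}]' 60; python3 -m pendant '[{"claw":85,"delta_pos":[254,-398,-20],"twist":[0,0,-20]},{"claw":85,"delta_pos":[254,-398,-20],"twist":[0,0,-20]},{"claw":85,"delta_pos":[254,-398,-20],"twist":[0,0,-20]},{"claw":85,"delta_pos":[254,-398,-20],"twist":[0,0,-20]},{"claw":85,"delta_pos":[254,-398,-20],"twist":[0,0,-20]},{"claw":85,"delta_pos":[254,-398,-20],"twist":[0,0,-20]},{"claw":85,"delta_pos":[254,-398,-20],"twist":[0,0,-20]},{"claw":85,"delta_pos":[254,-398,-20],"twist":[0,0,-20]}]'
```

```text
time_s: 0.77
ee_pos: [0.3974, 0.2606, 0.2003]
tcp_rot: [[-0.337, 0.942, -0.002], [0.942, 0.337, -0.001], [-0.0, -0.002, -1.0]]
contact_force: [0.5, 0.8, -0.2]
grip_width: 0.085
gripper_force: 0.0
time_s: 1.43
ee_pos: [0.577, -0.0196, 0.1865]
tcp_rot: [[0.001, 1.0, -0.001], [1.0, -0.001, 0.0], [0.0, -0.001, -1.0]]
contact_force: [0.8, 0.0, 0.3]
grip_width: 0.0849
gripper_force: 0.0
```

```bash
python3 -m pendant '[{"claw":85,"delta_pos":[25,-38,-20],"twist":[0,0,0]},{"claw":85,"delta_pos":[50,-76,-50],"twist":[0,0,0]},{"claw":85,"delta_pos":[74,-115.5,-80],"twist":[0,0,0]},{"claw":85,"delta_pos":[74,-115.5,-100],"twist":[0,0,0]},{"claw":85,"delta_pos":[74,-115.5,-100],"twist":[0,0,0]},{"claw":85,"delta_pos":[74,-115.5,-100],"twist":[0,0,0]}]'; python3 - <<'E'
from h import *
for n in("top","scene"):
    a,_=cams.camera(n); p,R,t=P(n); u=cv2.projectPoints(np.array([[.651,-.135,.06]]),np.array(p["rvec"],float),t,np.array([[p["fx"],0,p["cx"]],[0,p["fy"],p["cy"]],[0,0,1.]]),None)[0].ravel().astype(int)
    x,y=np.clip(u,[80,80],[560,400]); c=cv2.resize(a[y-80:y+80,x-80:x+80],(400,400)); o=c if n=="top" else np.hstack([o,c])
cv2.imwrite("pics/g1.png",o); print(ctrl.sense()["ee_pos"])
E
```

```text
time_s: 1.93
ee_pos: [0.6476, -0.1338, 0.0818]
tcp_rot: [[0.003, 1.0, -0.009], [1.0, -0.003, 0.003], [0.003, -0.009, -1.0]]
contact_force: [-0.5, 1.6, -0.9]
grip_width: 0.0849
gripper_force: 0.0
[ 0.65022101 -0.1324877   0.08694691]
```

View pics/g1.png

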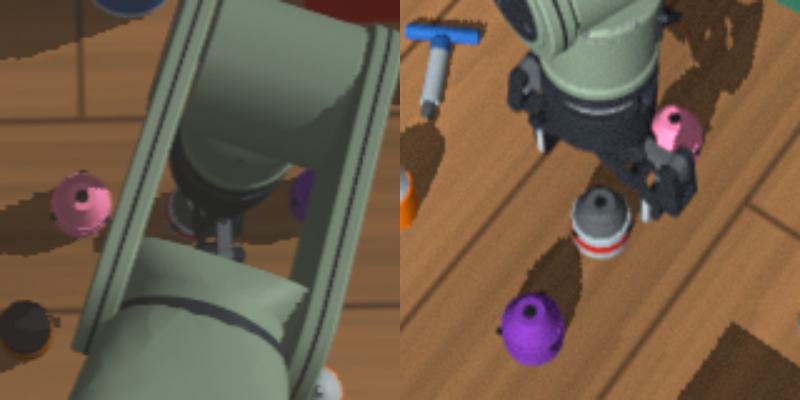

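```bash
python3 -m pendant '[{"claw":85,"delta_pos":[0,0,-20],"twist":[0,0,0]},{"claw":85,"delta_pos":[0,0,-40],"twist":[0,0,0]},{"claw":85,"delta_pos":[0,0,-60],"twist":[0,0,0]},{"claw":85,"delta_pos":[0,0,-75],"twist":[0,0,0]},{"claw":85,"delta_pos":[0,0,-81],"twist":[0,0,0]},{"claw":85,"delta_pos":[0,0,-81],"twist":[0,0,0]},{"claw":85,"delta_pos":[0,0,-81],"twist":[0,0,0]}]'
```

```text
time_s: 2.62
ee_pos: [0.6514, -0.1328, 0.0075]
tcp_rot: [[-0.001, 1.0, 0.002], [1.0, 0.001, -0.001], [-0.001, 0.002, -1.0]]
contact_force: [0.4, 0.0, 0.6]
grip_width: 0.0852
gripper_force: 0.0
```

```bash
python3 -m pendant '[{"claw":60,"delta_pos":[0,-2.5,-1],"twist":[0,0,0]},{"claw":40,"delta_pos":[0,-2.5,-2],"twist":[0,0,0]},{"claw":35,"delta_pos":[0,-2.5,-2],"twist":[0,0,0]},{"claw":35,"delta_pos":[0,-2.5,-2],"twist":[0,0,0]},{"claw":35,"delta_pos":[0,-2.5,-2],"twist":[0,0,0]},{"claw":35,"delta_pos":[0,-2.5,-2],"twist":[0,0,0]},{"claw":35,"delta_pos":[0,-2.5,-2],"twist":[0,0,0]},{"claw":35,"delta_pos":[0,-2.5,-2],"twist":[0,0,0]}]' 70
```

```text
time_s: 3.28
ee_pos: [0.6515, -0.1362, 0.0054]
tcp_rot: [[0.0, 1.0, 0.002], [1.0, -0.0, -0.001], [-0.001, 0.002, -1.0]]
contact_force: [-0.8, -0.3, 5.9]
grip_width: 0.0442
gripper_force: 72.5
```

```bash
python3 -m pendant '[{"claw":35,"delta_pos":[0,0,15],"twist":[0,0,0]},{"claw":35,"delta_pos":[0,0,40],"twist":[0,0,0]},{"claw":35,"delta_pos":[0,0,70],"twist":[0,0,0]},{"claw":35,"delta_pos":[0,0,100],"twist":[0,0,0]},{"claw":35,"delta_pos":[-10,15,125],"twist":[0,0,0]},{"claw":35,"delta_pos":[-25,38,130],"twist":[0,0,0]},{"claw":35,"delta_pos":[-40,61,130],"twist":[0,0,0]},{"claw":35,"delta_pos":[-58,88,130],"twist":[0,0,0]}]'; python3 -m pendant '[{"claw":35,"delta_pos":[-20,30,0],"twist":[0,0,0]},{"claw":35,"delta_pos":[-40,60,0],"twist":[0,0,0]},{"claw":35,"delta_pos":[-60,90,0],"twist":[0,0,0]},{"claw":35,"delta_pos":[-80,120,0],"twist":[0,0,0]},{"claw":35,"delta_pos":[-100,150,0],"twist":[0,0,0]},{"claw":35,"delta_pos":[-120,180,0],"twist":[0,0,0]},{"claw":35,"delta_pos":[-140,210,0],"twist":[0,0,0]},{"claw":35,"delta_pos":[-160,240,0],"twist":[0,0,0]}]'
```

```text
time_s: 3.95
ee_pos: [0.5924, -0.0475, 0.1351]
tcp_rot: [[0.002, 1.0, 0.001], [1.0, -0.002, -0.0], [-0.0, 0.001, -1.0]]
contact_force: [0.7, 0.3, -4.6]
grip_width: 0.0446
gripper_force: 72.3
time_s: 4.62
ee_pos: [0.4304, 0.1934, 0.1338]
tcp_rot: [[0.0, 1.0, -0.002], [1.0, -0.0, -0.0], [-0.0, -0.002, -1.0]]
contact_force: [1.4, 0.9, -3.4]
grip_width: 0.0441
gripper_force: 72.3
```

```bash
python3 -m pendant '[{"claw":35,"delta_pos":[-20,30,0],"twist":[0,0,0]},{"claw":35,"delta_pos":[-35,55,-10],"twist":[0,0,0]},{"claw":35,"delta_pos":[-42,67,-35],"twist":[0,0,0]},{"claw":35,"delta_pos":[-42,67,-65],"twist":[0,0,0]},{"claw":35,"delta_pos":[-42,67,-95],"twist":[0,0,0]},{"claw":35,"delta_pos":[-42,67,-110],"twist":[0,0,0]},{"claw":35,"delta_pos":[-42,67,-114],"twist":[0,0,0]},{"claw":35,"delta_pos":[-42,67,-114],"twist":[0,0,0]}]'
```

```text
time_s: 5.28
ee_pos: [0.3888, 0.2586, 0.0188]
tcp_rot: [[0.0, 1.0, -0.004], [1.0, -0.0, -0.002], [-0.002, -0.004, -1.0]]
contact_force: [0.4, -0.1, -3.5]
grip_width: 0.0439
gripper_force: 72.3
```

```bash
python3 -m pendant '[{"claw":35,"delta_pos":[-1,2,-5],"twist":[0,0,0]},{"claw":35,"delta_pos":[-1,2,-9],"twist":[0,0,0]},{"claw":35,"delta_pos":[-1,2,-9],"twist":[0,0,0]},{"claw":35,"delta_pos":[-1,2,-9],"twist":[0,0,0]}]'; python3 -m pendant '[{"claw":60,"delta_pos":[0,0,0],"twist":[0,0,0]},{"claw":85,"delta_pos":[0,0,0],"twist":[0,0,0]},{"claw":85,"delta_pos":[0,0,0],"twist":[0,0,0]},{"claw":85,"delta_pos":[0,0,0],"twist":[0,0,0]},{"claw":85,"delta_pos":[0,0,20],"twist":[0,0,0]},{"claw":85,"delta_pos":[0,0,55],"twist":[0,0,0]},{"claw":85,"delta_pos":[0,0,95],"twist":[0,0,0]},{"claw":85,"delta_pos":[0,0,130],"twist":[0,0,0]}]'
```

```text
time_s: 5.62
ee_pos: [0.3903, 0.2615, 0.0119]
tcp_rot: [[0.0, 1.0, 0.001], [1.0, -0.0, 0.001], [0.001, 0.001, -1.0]]
contact_force: [0.1, -0.4, -2.7]
grip_width: 0.0444
gripper_force: 72.3
time_s: 6.28
ee_pos: [0.3896, 0.2613, 0.1431]
tcp_rot: [[0.0, 1.0, 0.0], [1.0, -0.0, 0.0], [0.0, 0.0, -1.0]]
contact_force: [1.6, 1.1, -0.1]
grip_width: 0.0848
gripper_force: 0.0
```

```bash
python3 -m pendant '[{"claw":70,"delta_pos":[7,-39,0],"twist":[0,0,5]},{"claw":60,"delta_pos":[14,-78,0],"twist":[0,0,10]},{"claw":50,"delta_pos":[21,-117,0],"twist":[0,0,15]},{"claw":50,"delta_pos":[28,-156,0],"twist":[0,0,20]},{"claw":50,"delta_pos":[35,-195,0],"twist":[0,0,25]},{"claw":50,"delta_pos":[42,-234,0],"twist":[0,0,29.8]},{"claw":50,"delta_pos":[49,-273,0],"twist":[0,0,29.8]},{"claw":50,"delta_pos":[56,-310,-20],"twist":[0,0,29.8]}]'; python3 -m pendant '[{"claw":50,"delta_pos":[6,-35,-15],"twist":[0,0,0]},{"claw":50,"delta_pos":[8.5,-54,-40],"twist":[0,0,0]},{"claw":50,"delta_pos":[8.5,-54,-60],"twist":[0,0,0]},{"claw":50,"delta_pos":[8.5,-54,-75],"twist":[0,0,0]},{"claw":50,"delta_pos":[8.5,-54,-75],"twist":[0,0,0]},{"claw":50,"delta_pos":[8.5,-54,-75],"twist":[0,0,0]}]'
python3 - <<'E'
from h import *
a,_=cams.camera("scene"); p,R,t=P("scene"); u=cv2.projectPoints(np.array([[.454,-.103,.03]]),np.array(p["rvec"],float),t,np.array([[p["fx"],0,p["cx"]],[0,p["fy"],p["cy"]],[0,0,1.]]),None)[0].ravel().astype(int)
x,y=np.clip(u,[80,80],[560,400]); cv2.imwrite("pics/g2.png",np.hstack([cv2.resize(a[y-60:y+60,x-60:x+60],(400,400)),cv2.resize(a[80:200,260:380],(400,400))]))
E
```

```text
time_s: 6.95
ee_pos: [0.4493, -0.0511, 0.1255]
tcp_rot: [[-0.497, 0.868, 0.01], [0.868, 0.497, -0.003], [-0.008, 0.007, -1.0]]
contact_force: [1.6, 0.9, 0.0]
grip_width: 0.0502
gripper_force: 0.0
time_s: 7.45
ee_pos: [0.4533, -0.1016, 0.0461]
tcp_rot: [[-0.497, 0.868, -0.002], [0.868, 0.497, 0.001], [0.002, -0.001, -1.0]]
contact_force: [-0.3, 0.0, 0.1]
grip_width: 0.0499
gripper_force: 0.0
```

View pics/g2.png

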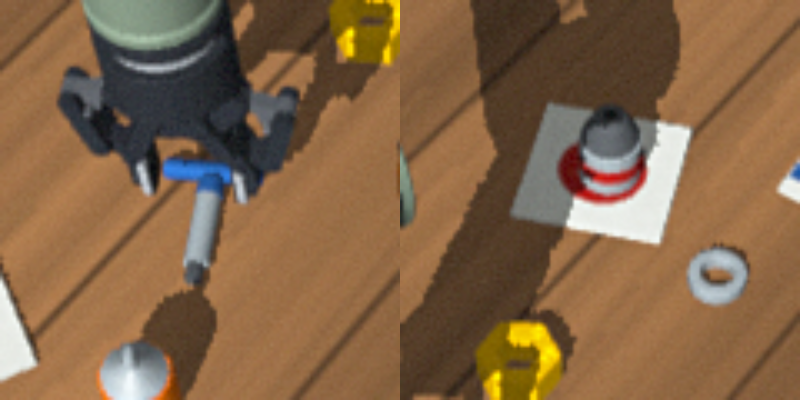

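```bash
python3 -m pendant '[{"claw":50,"delta_pos":[0.5,-1,-15],"twist":[0,0,0]},{"claw":50,"delta_pos":[0.5,-1,-30],"twist":[0,0,0]},{"claw":50,"delta_pos":[0.5,-1,-40],"twist":[0,0,0]},{"claw":50,"delta_pos":[0.5,-1,-42],"twist":[0,0,0]},{"claw":50,"delta_pos":[0.5,-1,-42],"twist":[0,0,0]}]'
python3 - <<'E'
from m import *
a,_=cams.camera("scene"); x,y=245,245
cv2.imwrite("pics/g3.png",cv2.resize(a[y-60:y+60,x-60:x+60],(480,480)))
a,d=cams.camera("top"); W=cloud("top",d)*1000
for z0,z1 in((54,62),(36,45)):
    k=W[(abs(W[...,0]-388)<45)&(abs(W[...,1]-261)<45)&(W[...,2]>z0)&(W[...,2]<z1)]; print(len(k),k.mean(0).round(1) if len(k) else '')
E
```

```text
time_s: 7.92
ee_pos: [0.4546, -0.1025, 0.0048]
tcp_rot: [[-0.497, 0.868, -0.0], [0.868, 0.497, 0.0], [0.0, -0.0, -1.0]]
contact_force: [-0.4, -0.1, 0.6]
grip_width: 0.0504
gripper_force: 0.0
124 [393.  260.   58.4]
99 [394.5 255.8  40.6]
```

View pics/g3.png

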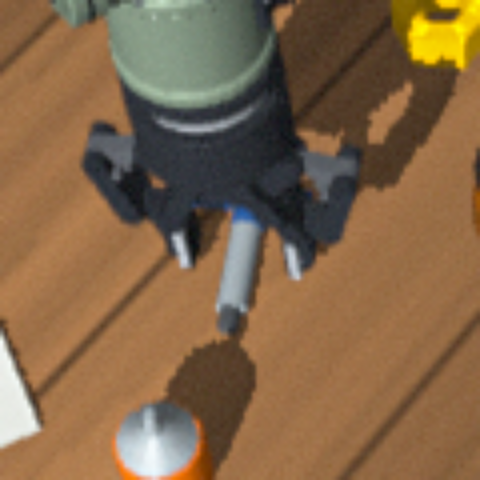

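Fingers straddle the shaft just ahead of the bar (shaft (238,260) in the crop, pads at (183,245) and (292,260)). Closing.

```bash
python3 -m pendant '[{"claw":30,"delta_pos":[0,0,-1],"twist":[0,0,0]},{"claw":10,"delta_pos":[0,0,-1],"twist":[0,0,0]},{"claw":6,"delta_pos":[0,0,-1],"twist":[0,0,0]},{"claw":6,"delta_pos":[0,0,-1],"twist":[0,0,0]},{"claw":6,"delta_pos":[0,0,-1],"twist":[0,0,0]},{"claw":6,"delta_pos":[0,0,-1],"twist":[0,0,0]},{"claw":6,"delta_pos":[0,0,-1],"twist":[0,0,0]}]' 60; python3 -m pendant '[{"claw":6,"delta_pos":[0,0,20],"twist":[0,0,0]},{"claw":6,"delta_pos":[0,0,50],"twist":[0,0,0]},{"claw":6,"delta_pos":[0,0,85],"twist":[0,0,0]},{"claw":6,"delta_pos":[0,0,115],"twist":[0,0,0]},{"claw":6,"delta_pos":[0,0,130],"twist":[0,0,0]},{"claw":6,"delta_pos":[0,0,130],"twist":[0,0,0]}]'
```

```text
time_s: 8.6
ee_pos: [0.4549, -0.1031, 0.0044]
tcp_rot: [[-0.497, 0.868, 0.001], [0.868, 0.497, -0.0], [-0.001, 0.0, -1.0]]
contact_force: [-1.4, 0.5, 6.3]
grip_width: 0.0133
gripper_force: 58.5
time_s: 9.1
ee_pos: [0.4576, -0.1041, 0.1377]
tcp_rot: [[-0.497, 0.868, 0.009], [0.868, 0.497, -0.004], [-0.007, 0.006, -1.0]]
contact_force: [1.8, 0.3, -2.6]
grip_width: 0.0131
gripper_force: 59.1
```

```bash
python3 -m pendant '[{"claw":6,"delta_pos":[4,20,0],"twist":[0,0,3]},{"claw":6,"delta_pos":[10,50,0],"twist":[0,0,7]},{"claw":6,"delta_pos":[16,80,0],"twist":[0,0,11]},{"claw":6,"delta_pos":[22,112,0],"twist":[0,0,15]},{"claw":6,"delta_pos":[28,144,0],"twist":[0,0,19]},{"claw":6,"delta_pos":[34,176,0],"twist":[0,0,23]},{"claw":6,"delta_pos":[40,208,0],"twist":[0,0,27]},{"claw":6,"delta_pos":[46,240,0],"twist":[0,0,31]}]'; python3 -m pendant '[{"claw":6,"delta_pos":[6,32,0],"twist":[0,0,5]},{"claw":6,"delta_pos":[12,64,0],"twist":[0,0,10]},{"claw":6,"delta_pos":[18,96,0],"twist":[0,0,15]},{"claw":6,"delta_pos":[24,128,0],"twist":[0,0,20]},{"claw":6,"delta_pos":[30,160,0],"twist":[0,0,25]},{"claw":6,"delta_pos":[38,195,0],"twist":[0,0,30]},{"claw":6,"delta_pos":[44,225,0],"twist":[0,0,33.7]},{"claw":6,"delta_pos":[47,243,-20],"twist":[0,0,33.7]}]';python3 -m pendant '[{"claw":6,"delta_pos":[0,0,-30],"twist":[0,0,0]},{"claw":6,"delta_pos":[0,0,-60],"twist":[0,0,0]},{"claw":6,"delta_pos":[0,0,-85],"twist":[0,0,0]},{"claw":6,"delta_pos":[0,0,-85],"twist":[0,0,0]},{"claw":6,"delta_pos":[0,0,-85],"twist":[0,0,0]}]'
```

```text
time_s: 9.77
ee_pos: [0.4989, 0.1386, 0.1312]
tcp_rot: [[-0.875, 0.485, -0.004], [0.485, 0.875, -0.0], [0.003, -0.002, -1.0]]
contact_force: [0.2, -0.1, -2.8]
grip_width: 0.0135
gripper_force: 59.0
time_s: 10.43
ee_pos: [0.5498, 0.3847, 0.1154]
tcp_rot: [[-0.997, -0.082, 0.006], [-0.082, 0.997, 0.004], [-0.006, 0.004, -1.0]]
contact_force: [1.1, -0.1, 0.0]
grip_width: 0.0131
gripper_force: 59.2
time_s: 10.85
ee_pos: [0.5442, 0.3785, 0.0241]
tcp_rot: [[-0.997, -0.078, -0.008], [-0.078, 0.997, -0.004], [0.008, -0.003, -1.0]]
contact_force: [-0.4, 0.2, -0.6]
grip_width: 0.0131
gripper_force: 59.0
```

```bash
python3 -m pendant '[{"claw":6,"delta_pos":[0,0,0],"twist":[0,0,0]},{"claw":6,"delta_pos":[0,0,0],"twist":[0,0,0]},{"claw":6,"delta_pos":[0,0,0],"twist":[0,0,0]}]'
python3 - <<'E'
from h import *
print(ctrl.sense()["ee_pos"])
a,_=cams.camera("scene"); cv2.imwrite("pics/g4.png",cv2.resize(a[70:190,340:460],(480,480)))
E
```

```text
time_s: 11.1
ee_pos: [0.5494, 0.381, 0.0313]
tcp_rot: [[-0.997, -0.078, 0.004], [-0.078, 0.997, 0.002], [-0.004, 0.002, -1.0]]
contact_force: [0.1, 0.1, -2.1]
grip_width: 0.0136
gripper_force: 59.1
[0.5494153  0.38099441 0.03129038]
```

View pics/g4.png

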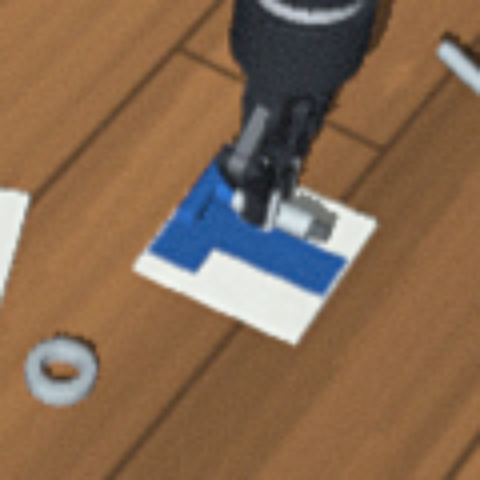

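The key hangs aligned above the painted T (tip at (318,228) in the crop, shifted by its height). Lowering.

```bash
python3 -m pendant '[{"claw":6,"delta_pos":[-0.5,-1,-10],"twist":[0,0,0]},{"claw":6,"delta_pos":[-0.5,-1,-17],"twist":[0,0,0]},{"claw":6,"delta_pos":[-0.5,-1,-18],"twist":[0,0,0]},{"claw":6,"delta_pos":[-0.5,-1,-18],"twist":[0,0,0]},{"claw":6,"delta_pos":[-0.5,-1,-18],"twist":[0,0,0]}]'
```

```text
time_s: 11.57
ee_pos: [0.5466, 0.379, 0.01]
tcp_rot: [[-0.997, -0.078, -0.001], [-0.078, 0.997, -0.0], [0.001, -0.0, -1.0]]
contact_force: [-0.2, 1.1, -1.8]
grip_width: 0.0131
gripper_force: 59.1
```

```bash
python3 -m pendant '[{"claw":6,"delta_pos":[1,0.5,-1],"twist":[0,0,0]},{"claw":6,"delta_pos":[1,0.5,-1],"twist":[0,0,0]},{"claw":25,"delta_pos":[1,0.5,-1],"twist":[0,0,0]},{"claw":45,"delta_pos":[1,0.5,-1],"twist":[0,0,0]},{"claw":45,"delta_pos":[1,0.5,0],"twist":[0,0,0]},{"claw":45,"delta_pos":[1,0.5,20],"twist":[0,0,0]},{"claw":45,"delta_pos":[1,0.5,55],"twist":[0,0,0]},{"claw":50,"delta_pos":[1,0.5,95],"twist":[0,0,0]}]'; python3 -m pendant '[{"claw":60,"delta_pos":[10,-25,25],"twist":[0,0,0]},{"claw":70,"delta_pos":[25,-60,25],"twist":[0,0,0]},{"claw":70,"delta_pos":[40,-95,25],"twist":[0,0,0]},{"claw":70,"delta_pos":[55,-130,25],"twist":[0,0,0]},{"claw":70,"delta_pos":[70,-165,10],"twist":[0,0,0]},{"claw":70,"delta_pos":[85,-200,0],"twist":[0,0,0]},{"claw":70,"delta_pos":[104,-235,-10],"twist":[0,0,0]},{"claw":70,"delta_pos":[104,-235,-20],"twist":[0,0,0]}]'
```

```text
time_s: 12.23
ee_pos: [0.5459, 0.3785, 0.1039]
tcp_rot: [[-0.997, -0.078, -0.006], [-0.078, 0.997, -0.003], [0.006, -0.002, -1.0]]
contact_force: [1.1, 1.3, 0.4]
grip_width: 0.0502
gripper_force: 0.0
time_s: 12.9
ee_pos: [0.6561, 0.1373, 0.0864]
tcp_rot: [[-0.997, -0.071, 0.005], [-0.071, 0.997, -0.003], [-0.005, -0.004, -1.0]]
contact_force: [0.7, 0.6, 0.2]
grip_width: 0.0699
gripper_force: 0.0
```

```bash
python3 -m pendant '[{"claw":70,"delta_pos":[0,0,0],"twist":[0,0,0]},{"claw":70,"delta_pos":[0,0,0],"twist":[0,0,0]},{"claw":70,"delta_pos":[0,0,0],"twist":[0,0,0]}]'
python3 - <<'E'
from m import *
d=cams.camera("top"); a,d=d; cv2.imwrite("pics/top1.png",a); W=cloud("top",d)*1000
hsv=cv2.cvtColor(a,cv2.COLOR_BGR2HSV).astype(int)
k=W[(abs(W[...,0]-551)<52)&(abs(W[...,1]-380)<52)&(W[...,2]>9)&(W[...,2]<24)]; print("key",len(k),*rect(k[:,:2]),k.mean(0).round(1))
for n in ("top",):
    sel=(abs(W[...,0]-551)<52)&(abs(W[...,1]-380)<52)&(W[...,2]>9)&(hsv[...,1]<70); g=W[sel]
    l=cv2.fitLine(g[:,:2].astype(np.float32),cv2.DIST_HUBER,0,.01,.01).ravel(); print("shaft",len(g),g.mean(0).round(1),np.degrees(np.arctan2(l[1],l[0])).round(1))
print(ctrl.sense()["ee_pos"])
cv2.imwrite("pics/g5.png",np.hstack([cv2.resize(a[200:280,95:175],(400,400)),cv2.resize(a[280:360,152:232],(400,400))]))
E
```

```text
time_s: 13.15
ee_pos: [0.6519, 0.1459, 0.0862]
tcp_rot: [[-0.997, -0.08, 0.0], [-0.08, 0.997, 0.0], [-0.0, 0.0, -1.0]]
contact_force: [-0.6, 0.0, 0.3]
grip_width: 0.0697
gripper_force: 0.0
key 565 [550.9 381.5] [ 94.8 102.4] 89.4 [537.8 378.1  16.8]
shaft 257 [561.7 380.5  17.3] 6.1
[0.652032   0.14624842 0.0866043 ]
```

View pics/g5.png

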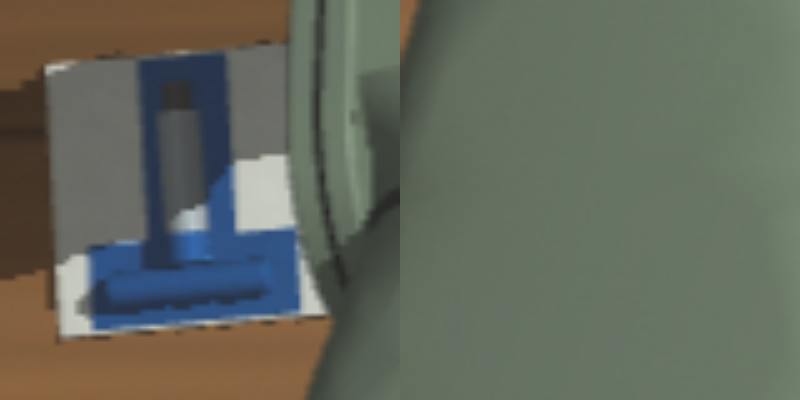

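Key lies inside the painted T, margins on all sides. Now the step block.

```bash
python3 -m pendant '[{"claw":70,"delta_pos":[0.5,-1.5,-25],"twist":[0,0,0]},{"claw":70,"delta_pos":[0.5,-1.5,-50],"twist":[0,0,0]},{"claw":70,"delta_pos":[0.5,-1.5,-70],"twist":[0,0,0]},{"claw":70,"delta_pos":[0.5,-1.5,-81],"twist":[0,0,0]},{"claw":70,"delta_pos":[0.5,-1.5,-82],"twist":[0,0,0]},{"claw":70,"delta_pos":[0.5,-1.5,-82],"twist":[0,0,0]}]'; python3 -m pendant '[{"claw":40,"delta_pos":[0,0,0],"twist":[0,0,0]},{"claw":22,"delta_pos":[0,0,0],"twist":[0,0,0]},{"claw":22,"delta_pos":[0,0,0],"twist":[0,0,0]},{"claw":22,"delta_pos":[0,0,0],"twist":[0,0,0]},{"claw":22,"delta_pos":[0,0,0],"twist":[0,0,0]},{"claw":22,"delta_pos":[0,0,0],"twist":[0,0,0]},{"claw":22,"delta_pos":[0,0,0],"twist":[0,0,0]},{"claw":22,"delta_pos":[0,0,0],"twist":[0,0,0]}]' 70
```

```text
time_s: 13.7
ee_pos: [0.6522, 0.1442, 0.0037]
tcp_rot: [[-0.997, -0.08, -0.0], [-0.08, 0.997, -0.0], [0.0, 0.0, -1.0]]
contact_force: [0.2, 0.0, 0.1]
grip_width: 0.0696
gripper_force: 0.0
time_s: 14.37
ee_pos: [0.6543, 0.1435, 0.0058]
tcp_rot: [[-0.997, -0.078, 0.004], [-0.078, 0.997, 0.001], [-0.004, 0.0, -1.0]]
contact_force: [0.1, 1.3, 6.7]
grip_width: 0.0314
gripper_force: 70.6
```

```bash
python3 -m pendant '[{"claw":22,"delta_pos":[0,0,15],"twist":[0,0,0]},{"claw":22,"delta_pos":[0,0,45],"twist":[0,0,0]},{"claw":22,"delta_pos":[0,0,80],"twist":[0,0,0]},{"claw":22,"delta_pos":[0,0,110],"twist":[0,0,0]},{"claw":22,"delta_pos":[-3,-15,130],"twist":[0,0,1]},{"claw":22,"delta_pos":[-9,-40,135],"twist":[0,0,2]},{"claw":22,"delta_pos":[-15,-70,135],"twist":[0,0,3]},{"claw":22,"delta_pos":[-22,-100,135],"twist":[0,0,4]}]'; python3 -m pendant '[{"claw":22,"delta_pos":[-7,-32,0],"twist":[0,0,2]},{"claw":22,"delta_pos":[-14,-65,0],"twist":[0,0,4]},{"claw":22,"delta_pos":[-21,-98,0],"twist":[0,0,6]},{"claw":22,"delta_pos":[-28,-131,0],"twist":[0,0,8]},{"claw":22,"delta_pos":[-35,-164,0],"twist":[0,0,10]},{"claw":22,"delta_pos":[-42,-197,0],"twist":[0,0,12]},{"claw":22,"delta_pos":[-49,-230,0],"twist":[0,0,14]},{"claw":22,"delta_pos":[-56,-263,0],"twist":[0,0,15.3]}]';python3 -m pendant '[{"claw":22,"delta_pos":[-7,-33,0],"twist":[0,0,0]},{"claw":22,"delta_pos":[-14,-66,0],"twist":[0,0,0]},{"claw":22,"delta_pos":[-21,-99,0],"twist":[0,0,0]},{"claw":22,"delta_pos":[-28,-130,0],"twist":[0,0,0]},{"claw":22,"delta_pos":[-34,-152,-10],"twist":[0,0,0]},{"claw":22,"delta_pos":[-36,-162,-40],"twist":[0,0,0]},{"claw":22,"delta_pos":[-36,-162,-70],"twist":[0,0,0]},{"claw":22,"delta_pos":[-36,-162,-90],"twist":[0,0,0]}]'; python3 -m pendant '[{"claw":22,"delta_pos":[0,0,0],"twist":[0,0,0]},{"claw":22,"delta_pos":[0,0,0],"twist":[0,0,0]},{"claw":22,"delta_pos":[0,0,0],"twist":[0,0,0]},{"claw":22,"delta_pos":[0,0,0],"twist":[0,0,0]}]'
```

```text
time_s: 15.03
ee_pos: [0.63, 0.0425, 0.1397]
tcp_rot: [[-0.989, -0.15, 0.001], [-0.15, 0.989, -0.0], [-0.001, -0.001, -1.0]]
contact_force: [-0.1, -0.6, -3.6]
grip_width: 0.0308
gripper_force: 69.9
time_s: 15.7
ee_pos: [0.5728, -0.221, 0.1383]
tcp_rot: [[-0.914, -0.405, -0.002], [-0.405, 0.914, 0.001], [0.002, 0.002, -1.0]]
contact_force: [0.1, -0.5, -2.4]
grip_width: 0.031
gripper_force: 69.8
time_s: 16.37
ee_pos: [0.5358, -0.3816, 0.0455]
tcp_rot: [[-0.916, -0.401, -0.004], [-0.401, 0.916, 0.003], [0.002, 0.005, -1.0]]
contact_force: [0.7, 0.1, -3.8]
grip_width: 0.0309
gripper_force: 69.8
time_s: 16.7
ee_pos: [0.5401, -0.3829, 0.0513]
tcp_rot: [[-0.915, -0.404, 0.003], [-0.404, 0.915, -0.003], [-0.002, -0.004, -1.0]]
contact_force: [-0.2, 0.0, -1.9]
grip_width: 0.0314
gripper_force: 69.8
```

```bash
python3 -m pendant '[{"claw":22,"delta_pos":[0,1,-15],"twist":[0,0,0]},{"claw":22,"delta_pos":[0,1,-28],"twist":[0,0,0]},{"claw":22,"delta_pos":[0,1,-36],"twist":[0,0,0]},{"claw":22,"delta_pos":[0,1,-38],"twist":[0,0,0]},{"claw":22,"delta_pos":[0,1,-38],"twist":[0,0,0]},{"claw":22,"delta_pos":[0,1,-38],"twist":[0,0,0]},{"claw":22,"delta_pos":[0,1,-38],"twist":[0,0,0]},{"claw":22,"delta_pos":[0,1,-38],"twist":[0,0,0]}]'
```

```text
time_s: 17.37
ee_pos: [0.5388, -0.381, 0.011]
tcp_rot: [[-0.915, -0.403, 0.001], [-0.403, 0.915, -0.0], [-0.0, -0.001, -1.0]]
contact_force: [-0.0, 0.1, -3.5]
grip_width: 0.0309
gripper_force: 70.1
```

```bash
python3 -m pendant '[{"claw":22,"delta_pos":[0,0,-1],"twist":[0,0,0]},{"claw":22,"delta_pos":[0,0,-1.5],"twist":[0,0,0]},{"claw":40,"delta_pos":[0,0,-1.5],"twist":[0,0,0]},{"claw":65,"delta_pos":[0,0,-1.5],"twist":[0,0,0]},{"claw":65,"delta_pos":[0,0,0],"twist":[0,0,0]},{"claw":65,"delta_pos":[0,0,25],"twist":[0,0,0]},{"claw":65,"delta_pos":[0,0,60],"twist":[0,0,0]},{"claw":65,"delta_pos":[0,0,100],"twist":[0,0,0]}]'; python3 -m pendant '[{"claw":65,"delta_pos":[-5,25,25],"twist":[0,0,-4]},{"claw":65,"delta_pos":[-11,60,30],"twist":[0,0,-8]},{"claw":70,"delta_pos":[-18,95,30],"twist":[0,0,-12]},{"claw":75,"delta_pos":[-25,130,30],"twist":[0,0,-16]},{"claw":80,"delta_pos":[-32,165,30],"twist":[0,0,-20]},{"claw":80,"delta_pos":[-39,200,30],"twist":[0,0,-25]},{"claw":80,"delta_pos":[-46,235,30],"twist":[0,0,-30]},{"claw":80,"delta_pos":[-53,270,30],"twist":[0,0,-35]}]'; python3 -m pendant '[{"claw":80,"delta_pos":[-7,35,0],"twist":[0,0,-5]},{"claw":80,"delta_pos":[-14,70,0],"twist":[0,0,-10]},{"claw":80,"delta_pos":[-21,105,0],"twist":[0,0,-15.7]},{"claw":80,"delta_pos":[-28,140,0],"twist":[0,0,-15.7]},{"claw":80,"delta_pos":[-34,170,-20],"twist":[0,0,-15.7]},{"claw":80,"delta_pos":[-38,190,-50],"twist":[0,0,-15.7]},{"claw":80,"delta_pos":[-38,190,-70],"twist":[0,0,-15.7]},{"claw":80,"delta_pos":[-38,190,-70],"twist":[0,0,-15.7]}]';  python3 -m pendant '[{"claw":80,"delta_pos":[0,0,0],"twist":[0,0,0]},{"claw":80,"delta_pos":[0,0,0],"twist":[0,0,0]},{"claw":80,"delta_pos":[0,0,0],"twist":[0,0,0]},{"claw":80,"delta_pos":[0,0,0],"twist":[0,0,0]}]'
python3 - <<'E'
from h import *
a,d=cams.camera("top"); cv2.imwrite("pics/g6.png",np.hstack([cv2.resize(a[195:285,472:562],(400,400)),cv2.resize(a[275:365,147:237],(400,400))]))
print(ctrl.sense()["ee_pos"]); np.save("pics/top2.npy",d)
W=cloud("top",d)*1000
k=W[(abs(W[...,0]-533)<45)&(abs(W[...,1]+384)<45)&(W[...,2]>10)&(W[...,2]<50)]; print(len(k),*[ (lo,k[(k[:,2]>lo)&(k[:,2]<lo+6)].mean(0).round(1)) for lo in (13,23,33,43)], cv2.minAreaRect(k[:,:2].astype(np.float32)))
E
```

```text
time_s: 18.03
ee_pos: [0.5369, -0.3794, 0.1092]
tcp_rot: [[-0.915, -0.403, -0.004], [-0.403, 0.915, 0.004], [0.002, 0.005, -1.0]]
contact_force: [0.4, -0.2, 0.8]
grip_width: 0.0649
gripper_force: 0.0
time_s: 18.7
ee_pos: [0.4852, -0.1094, 0.1412]
tcp_rot: [[-0.98, 0.199, 0.001], [0.199, 0.98, -0.0], [-0.001, -0.0, -1.0]]
contact_force: [1.3, 0.6, -0.1]
grip_width: 0.0799
gripper_force: 0.0
time_s: 19.37
ee_pos: [0.4433, 0.0805, 0.0672]
tcp_rot: [[-0.893, 0.45, -0.008], [0.45, 0.893, 0.0], [0.007, -0.004, -1.0]]
contact_force: [-1.3, 0.5, -0.6]
grip_width: 0.0799
gripper_force: 0.0
time_s: 19.7
ee_pos: [0.4494, 0.0785, 0.0723]
tcp_rot: [[-0.891, 0.454, 0.004], [0.454, 0.891, -0.0], [-0.003, 0.002, -1.0]]
contact_force: [0.7, -0.8, 0.1]
grip_width: 0.0803
gripper_force: 0.0
[0.44905352 0.07857749 0.07207177]
622 (13, array([ 515.7, -387.5,   16.1])) (23, array([ 527.4, -383.5,   26. ])) (33, array([ 539.1, -378.6,   36.1])) (43, array([ 552.6, -375. ,   46. ])) ((535.5515747070312, -385.63262939453125), (73.52777099609375, 75.86832427978516), 3.9315757751464844)
```

View pics/g6.png

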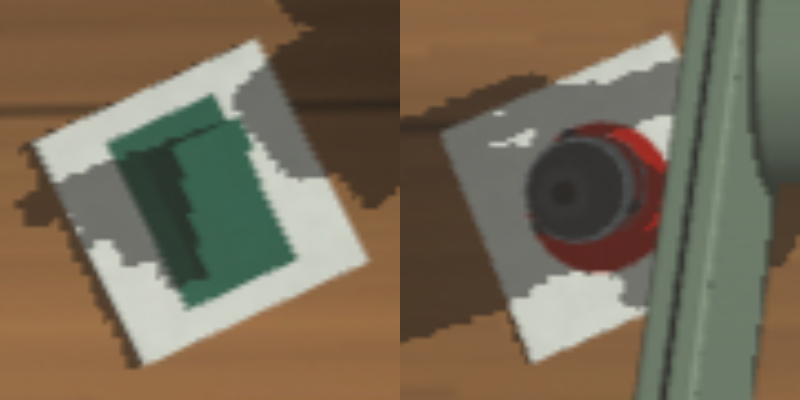

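```bash
python3 -m pendant '[{"claw":80,"delta_pos":[0,1.5,-25],"twist":[0,0,0]},{"claw":80,"delta_pos":[0,1.5,-48],"twist":[0,0,0]},{"claw":80,"delta_pos":[0,1.5,-64],"twist":[0,0,0]},{"claw":80,"delta_pos":[0,1.5,-68],"twist":[0,0,0]},{"claw":80,"delta_pos":[0,1.5,-68],"twist":[0,0,0]},{"claw":80,"delta_pos":[0,1.5,-68],"twist":[0,0,0]}]'; python3 -m pendant '[{"claw":60,"delta_pos":[0,0,0],"twist":[0,0,0]},{"claw":40,"delta_pos":[0,0,0],"twist":[0,0,0]},{"claw":40,"delta_pos":[0,0,0],"twist":[0,0,0]},{"claw":40,"delta_pos":[0,0,0],"twist":[0,0,0]},{"claw":40,"delta_pos":[0,0,0],"twist":[0,0,0]},{"claw":40,"delta_pos":[0,0,0],"twist":[0,0,0]},{"claw":40,"delta_pos":[0,0,0],"twist":[0,0,0]}]' 60
```

```text
time_s: 20.25
ee_pos: [0.4484, 0.0804, 0.0034]
tcp_rot: [[-0.891, 0.453, 0.001], [0.453, 0.891, -0.0], [-0.001, 0.001, -1.0]]
contact_force: [0.1, -0.5, 0.8]
grip_width: 0.0801
gripper_force: 0.0
time_s: 20.83
ee_pos: [0.4491, 0.0806, 0.0041]
tcp_rot: [[-0.892, 0.452, 0.003], [0.452, 0.892, -0.0], [-0.003, 0.001, -1.0]]
contact_force: [-0.5, -0.1, 5.3]
grip_width: 0.0486
gripper_force: 63.7
```

```bash
python3 -m pendant '[{"claw":40,"delta_pos":[0,0,15],"twist":[0,0,0]},{"claw":40,"delta_pos":[0,0,45],"twist":[0,0,0]},{"claw":40,"delta_pos":[0,0,80],"twist":[0,0,0]},{"claw":40,"delta_pos":[-4,-15,100],"twist":[0,0,-2]},{"claw":40,"delta_pos":[-11,-42,110],"twist":[0,0,-5]},{"claw":40,"delta_pos":[-19,-72,110],"twist":[0,0,-8]},{"claw":40,"delta_pos":[-27,-103,110],"twist":[0,0,-11]},{"claw":40,"delta_pos":[-35,-134,110],"twist":[0,0,-14]}]'; python3 -m pendant '[{"claw":40,"delta_pos":[-8,-31,0],"twist":[0,0,-4]},{"claw":40,"delta_pos":[-16,-62,0],"twist":[0,0,-8]},{"claw":40,"delta_pos":[-24,-93,0],"twist":[0,0,-12]},{"claw":40,"delta_pos":[-33,-124,0],"twist":[0,0,-16]},{"claw":40,"delta_pos":[-42,-155,0],"twist":[0,0,-19]},{"claw":40,"delta_pos":[-49,-185,-5],"twist":[0,0,-19]},{"claw":40,"delta_pos":[-53,-203,-30],"twist":[0,0,-19]},{"claw":40,"delta_pos":[-54,-207,-60],"twist":[0,0,-19]}]'; python3 -m pendant '[{"claw":40,"delta_pos":[0,0,-15],"twist":[0,0,0]},{"claw":40,"delta_pos":[0,0,-25],"twist":[0,0,0]},{"claw":40,"delta_pos":[0,0,-30],"twist":[0,0,0]},{"claw":40,"delta_pos":[0,0,-30],"twist":[0,0,0]},{"claw":40,"delta_pos":[0,0,-30],"twist":[0,0,0]},{"claw":40,"delta_pos":[0,0,-30],"twist":[0,0,0]}]'
```

```text
time_s: 21.5
ee_pos: [0.4118, -0.0542, 0.113]
tcp_rot: [[-0.755, 0.656, 0.001], [0.656, 0.755, -0.0], [-0.001, 0.0, -1.0]]
contact_force: [0.7, 0.5, -3.1]
grip_width: 0.049
gripper_force: 63.1
time_s: 22.17
ee_pos: [0.3604, -0.2662, 0.0548]
tcp_rot: [[-0.498, 0.867, 0.006], [0.867, 0.499, -0.008], [-0.01, 0.001, -1.0]]
contact_force: [0.1, 0.0, -2.8]
grip_width: 0.0489
gripper_force: 63.1
time_s: 22.67
ee_pos: [0.3596, -0.2609, 0.0238]
tcp_rot: [[-0.502, 0.865, 0.002], [0.865, 0.502, -0.002], [-0.003, 0.001, -1.0]]
contact_force: [-0.5, -0.5, -2.0]
grip_width: 0.0491
gripper_force: 63.0
```

```bash
python3 -m pendant '[{"claw":40,"delta_pos":[0,0,-8],"twist":[0,0,0]},{"claw":40,"delta_pos":[0,0,-14],"twist":[0,0,0]},{"claw":40,"delta_pos":[0,0,-15],"twist":[0,0,0]},{"claw":40,"delta_pos":[0,0,-15],"twist":[0,0,0]},{"claw":40,"delta_pos":[0,0,-15],"twist":[0,0,0]}]'; python3 -m pendant '[{"claw":60,"delta_pos":[0,0,0],"twist":[0,0,0]},{"claw":80,"delta_pos":[0,0,0],"twist":[0,0,0]},{"claw":80,"delta_pos":[0,0,0],"twist":[0,0,0]},{"claw":80,"delta_pos":[0,0,10],"twist":[0,0,0]},{"claw":80,"delta_pos":[0,0,40],"twist":[0,0,0]},{"claw":80,"delta_pos":[0,0,80],"twist":[0,0,0]},{"claw":80,"delta_pos":[0,0,120],"twist":[0,0,0]},{"claw":80,"delta_pos":[0,25,150],"twist":[0,0,0]}]'; python3 -m pendant '[{"claw":80,"delta_pos":[6,35,20],"twist":[0,0,-4]},{"claw":80,"delta_pos":[12,70,20],"twist":[0,0,-8]},{"claw":80,"delta_pos":[18,105,20],"twist":[0,0,-12]},{"claw":80,"delta_pos":[24,140,20],"twist":[0,0,-16]},{"claw":80,"delta_pos":[27,165,20],"twist":[0,0,-20]},{"claw":80,"delta_pos":[28,185,20],"twist":[0,0,-25]},{"claw":80,"delta_pos":[28,200,20],"twist":[0,0,-30]},{"claw":80,"delta_pos":[28,200,20],"twist":[0,0,-30]}]'
python3 - <<'E'
from m import *
a,d=cams.camera("top"); cv2.imwrite("pics/top3.png",a); W=cloud("top",d)*1000
b,_=cams.camera("scene"); cv2.imwrite("pics/scene3.png",b)
def box(x,y,r,z0,z1): k=W[(abs(W[...,0]-x)<r)&(abs(W[...,1]-y)<r)&(W[...,2]>z0)&(W[...,2]<z1)]; print(len(k),k.mean(0).round(1),*rect(k[:,:2]))
box(388,261,45,56,66); box(360,-261,45,26,34); box(553,2,45,60,68); box(503,-211,45,30,80)
E
```

```text
time_s: 23.08
ee_pos: [0.3592, -0.2608, 0.0081]
tcp_rot: [[-0.502, 0.865, 0.001], [0.865, 0.502, -0.001], [-0.001, 0.001, -1.0]]
contact_force: [0.3, 0.9, 3.1]
grip_width: 0.049
gripper_force: 63.7
time_s: 23.75
ee_pos: [0.3602, -0.2393, 0.1624]
tcp_rot: [[-0.499, 0.867, 0.005], [0.867, 0.499, -0.007], [-0.008, 0.001, -1.0]]
contact_force: [1.7, -0.0, 1.1]
grip_width: 0.0797
gripper_force: 0.0
time_s: 24.42
ee_pos: [0.386, -0.0329, 0.178]
tcp_rot: [[-0.003, 1.0, 0.0], [1.0, 0.003, 0.001], [0.001, 0.0, -1.0]]
contact_force: [0.2, -0.3, -0.2]
grip_width: 0.0798
gripper_force: 0.0
182 [393.3 261.8  61. ] [393.9 261.9] [28.  28.2] 17.7
435 [ 360.5 -257.3   30.2] [ 360.4 -257.3] [56.1 49.9] 59.0
311 [556.8   2.1  64.8] [557.3   2.3] [37.8 38.2] 88.9
430 [ 504.4 -215.2   51.2] [ 504.9 -217. ] [42.6 42.2] 17.4
```

View pics/top3.png

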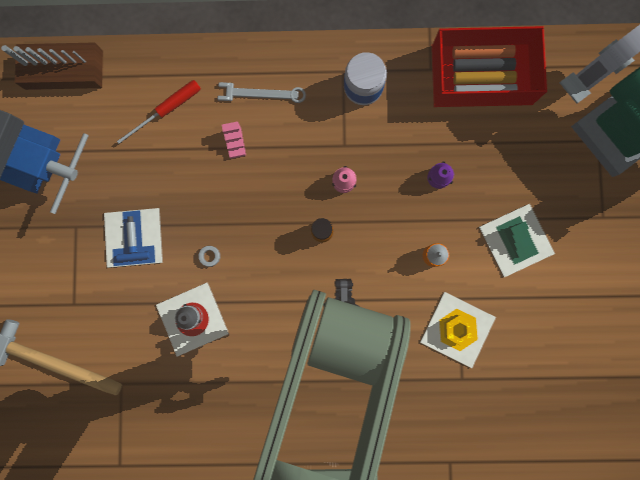

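Top view: all four parts on their tiles; jar (321,229), can (437,255) and look-alikes unmoved. One closer look at chuck and block margins from the side.

```bash
python3 - <<'E'
import cv2,numpy as np
a=cv2.imread("pics/scene3.png"); r=lambda x,y:cv2.resize(a[y-40:y+40,x-40:x+40],(400,400),interpolation=cv2.INTER_CUBIC)
cv2.imwrite("pics/g7.png",np.hstack([r(321,128),r(180,375)]))
E
```

```text
(no output)
```

View pics/g7.png

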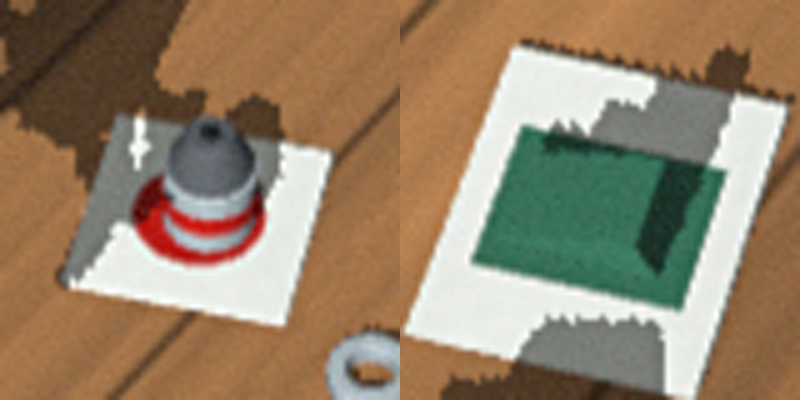

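The chuck base sits about 5 mm off centre toward +x (base centre (211,224) versus disc centre (199,220) in the crop). Block is fine. Margins hold, but I'll recentre the chuck.

```bash
python3 -m pendant '[{"claw":85,"delta_pos":[0,38,0],"twist":[0,0,0]},{"claw":85,"delta_pos":[1,76,0],"twist":[0,0,0]},{"claw":85,"delta_pos":[2,114,0],"twist":[0,0,0]},{"claw":85,"delta_pos":[3,152,0],"twist":[0,0,0]},{"claw":85,"delta_pos":[4,190,0],"twist":[0,0,0]},{"claw":85,"delta_pos":[5,228,0],"twist":[0,0,0]},{"claw":85,"delta_pos":[6,264,0],"twist":[0,0,0]},{"claw":85,"delta_pos":[6,294,0],"twist":[0,0,0]}]'; python3 -m pendant '[{"claw":85,"delta_pos":[0,0,-10],"twist":[0,0,0]},{"claw":85,"delta_pos":[0,0,-20],"twist":[0,0,0]},{"claw":85,"delta_pos":[0,0,-50],"twist":[0,0,0]},{"claw":85,"delta_pos":[0,0,-80],"twist":[0,0,0]},{"claw":85,"delta_pos":[0,0,-90],"twist":[0,0,0]},{"claw":85,"delta_pos":[0,0,-90],"twist":[0,0,0]},{"claw":85,"delta_pos":[0,0,-90],"twist":[0,0,0]},{"claw":85,"delta_pos":[0,0,-90],"twist":[0,0,0]}]'
```

```text
time_s: 25.18
ee_pos: [0.3933, 0.2601, 0.178]
tcp_rot: [[-0.003, 1.0, 0.001], [1.0, 0.003, 0.0], [0.0, 0.001, -1.0]]
contact_force: [0.8, 0.4, 0.7]
grip_width: 0.0852
gripper_force: 0.0
time_s: 25.85
ee_pos: [0.394, 0.2585, 0.089]
tcp_rot: [[-0.001, 1.0, 0.002], [1.0, 0.001, 0.001], [0.001, 0.002, -1.0]]
contact_force: [0.2, -0.2, 0.5]
grip_width: 0.0852
gripper_force: 0.0
```

```bash
python3 -m pendant '[{"claw":85,"delta_pos":[-1,2.5,-25],"twist":[0,0,0]},{"claw":85,"delta_pos":[-1,2.5,-50],"twist":[0,0,0]},{"claw":85,"delta_pos":[-1,2.5,-70],"twist":[0,0,0]},{"claw":85,"delta_pos":[-1,2.5,-78],"twist":[0,0,0]},{"claw":85,"delta_pos":[-1,2.5,-78],"twist":[0,0,0]},{"claw":85,"delta_pos":[-1,2.5,-78],"twist":[0,0,0]},{"claw":85,"delta_pos":[-1,2.5,-78],"twist":[0,0,0]}]'; python3 -m pendant '[{"claw":65,"delta_pos":[0,0,0],"twist":[0,0,0]},{"claw":35,"delta_pos":[0,0,0],"twist":[0,0,0]},{"claw":35,"delta_pos":[0,0,0],"twist":[0,0,0]},{"claw":35,"delta_pos":[0,0,0],"twist":[0,0,0]},{"claw":35,"delta_pos":[0,0,0],"twist":[0,0,0]},{"claw":35,"delta_pos":[0,0,0],"twist":[0,0,0]},{"claw":35,"delta_pos":[0,0,0],"twist":[0,0,0]}]' 70
```

```text
time_s: 26.43
ee_pos: [0.3934, 0.2619, 0.0114]
tcp_rot: [[-0.002, 1.0, 0.004], [1.0, 0.002, 0.001], [0.001, 0.004, -1.0]]
contact_force: [0.0, -0.7, 0.1]
grip_width: 0.0852
gripper_force: 0.0
time_s: 27.02
ee_pos: [0.392, 0.2615, 0.0107]
tcp_rot: [[-0.002, 1.0, 0.001], [1.0, 0.002, 0.001], [0.001, 0.001, -1.0]]
contact_force: [-1.6, -0.6, 5.8]
grip_width: 0.0445
gripper_force: 71.0
```

```bash
python3 -m pendant '[{"claw":35,"delta_pos":[0,0,3],"twist":[0,0,0]},{"claw":35,"delta_pos":[0,0,6],"twist":[0,0,0]},{"claw":35,"delta_pos":[-2.5,-1,6],"twist":[0,0,0]},{"claw":35,"delta_pos":[-5,-1.5,6],"twist":[0,0,0]},{"claw":35,"delta_pos":[-5,-1.5,3],"twist":[0,0,0]},{"claw":35,"delta_pos":[-5,-1.5,0.5],"twist":[0,0,0]},{"claw":35,"delta_pos":[-5,-1.5,0],"twist":[0,0,0]},{"claw":35,"delta_pos":[-5,-1.5,0],"twist":[0,0,0]}]'; python3 -m pendant '[{"claw":60,"delta_pos":[0,0,0],"twist":[0,0,0]},{"claw":85,"delta_pos":[0,0,0],"twist":[0,0,0]},{"claw":85,"delta_pos":[0,0,0],"twist":[0,0,0]},{"claw":85,"delta_pos":[0,0,0],"twist":[0,0,0]},{"claw":85,"delta_pos":[0,0,20],"twist":[0,0,0]},{"claw":85,"delta_pos":[0,0,55],"twist":[0,0,0]},{"claw":85,"delta_pos":[0,0,95],"twist":[0,0,0]},{"claw":85,"delta_pos":[0,0,130],"twist":[0,0,0]}]'; python3 -m pendant '[{"claw":85,"delta_pos":[0,-35,20],"twist":[0,0,0]},{"claw":85,"delta_pos":[0,-70,20],"twist":[0,0,0]},{"claw":85,"delta_pos":[0,-105,20],"twist":[0,0,0]},{"claw":85,"delta_pos":[0,-140,20],"twist":[0,0,0]},{"claw":85,"delta_pos":[0,-175,20],"twist":[0,0,0]},{"claw":85,"delta_pos":[0,-210,20],"twist":[0,0,0]},{"claw":85,"delta_pos":[0,-240,20],"twist":[0,0,0]},{"claw":85,"delta_pos":[0,-240,20],"twist":[0,0,0]}]'
python3 - <<'E'
from m import *
a,d=cams.camera("top"); W=cloud("top",d)*1000
k=W[(abs(W[...,0]-388)<45)&(abs(W[...,1]-261)<45)&(W[...,2]>56)&(W[...,2]<66)]; print(k.mean(0).round(1))
b,_=cams.camera("scene"); r=lambda a,x,y:cv2.resize(a[y-40:y+40,x-40:x+40],(400,400),interpolation=cv2.INTER_CUBIC)
cv2.imwrite("pics/g8.png",np.hstack([r(b,321,128),r(a,192,319)]))
E
```

```text
time_s: 27.68
ee_pos: [0.3858, 0.2594, 0.0106]
tcp_rot: [[-0.002, 1.0, -0.002], [1.0, 0.002, -0.001], [-0.001, -0.002, -1.0]]
contact_force: [-6.1, -2.9, 12.3]
grip_width: 0.0442
gripper_force: 73.5
time_s: 28.35
ee_pos: [0.3863, 0.2596, 0.1411]
tcp_rot: [[-0.002, 1.0, -0.0], [1.0, 0.002, -0.0], [-0.0, -0.0, -1.0]]
contact_force: [1.2, 1.6, 0.6]
grip_width: 0.0849
gripper_force: 0.0
time_s: 29.02
ee_pos: [0.3869, 0.0153, 0.1599]
tcp_rot: [[0.005, 1.0, 0.001], [1.0, -0.005, -0.003], [-0.003, 0.001, -1.0]]
contact_force: [-0.8, 0.9, 0.2]
grip_width: 0.0846
gripper_force: 0.0
[389.  259.7  60.9]
```

View pics/g8.png

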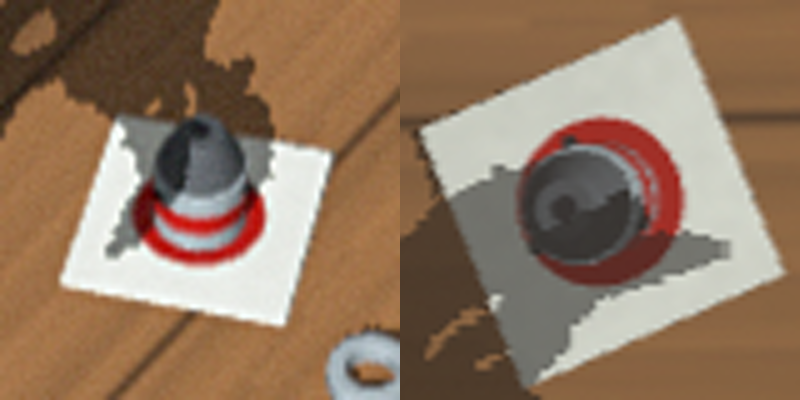

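The chuck now stands centred in the disc (base about (199,222), disc (199,220) in the crop). Handing in.

```bash
python3 -c "
from bench import ctrl; print(ctrl.close_job())"
```

```text
the job is handed in; nothing more can be done
None
```

The job is handed in after about 29 s of the 102 s: the chuck, key, step block and nut each lie inside their own painted shape, with the key pointing the same way as the T and the jar and oil can standing where they were.

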